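# Shut the medicine locker and present a carton to the code reader

### The job

A medicine carton has been taken out of the locker and must be checked. First push the locker's open door fully shut, until it seats on its catch; then pick up the long low carton, carry it over the row of bins without letting it touch them, and hold it over the code reader: level, centred on the glass window, its long side along the window's long side, about 15 mm above the glass and never touching the reader. Finish while still holding it there in the gripper, with the locker shut and everything else left where it stands.

Things in the scene. Friction and masses are not known exactly. Their poses are not given: they have to be found in the camera images.
- locker: fixed grey steel medicine locker, 180 deep (its x) x 220 wide (its y) x 210 mm high, on the table; origin at the centre of its underside; its open front faces its own -x, towards the robot. Its door is hinged at the front corner on its -y side.
- locker_door (a joint): angle of the locker's door: 0 = fully shut, growing as it opens (anticlockwise from above), up to 1.7 rad. The door's own yaw is the locker's yaw plus this angle. It swings lightly (under 1 N) and stays where left; in the last 0.1 rad a spring roller catch inside resists with some 4 to 8 N at the free edge, and only in about the last 0.02 rad does it pull the door home and keep it shut. The door stops hard at 0.
- door_hinge (a point): point on the door's vertical hinge axis, at the door's inner face and top edge (203 mm above the table). Seen in the door's frame the flat panel, 12 mm thick, runs 218 mm from here along +y and its outer face is 12 mm to -x; it spans 7 to 203 mm above the table. A small knob on the outer face, 35 mm proud and below 30 mm wide, sits 30 mm from the free edge and 70 mm above the table; the rest of the outer face is bare.
- door_edge (a point): top corner of the door's outer face at its free edge (203 mm above the table); axes as the door's.
- carton: the carton to check: long low white carton, 100 (its x) x 44 (its y) x 52 mm high, rigid, 60 to 130 g; origin at the centre of its underside, stands on the table with its long side roughly across the robot's view (along the table's y).
- bins: fixed row of four small open bins side by side, 375 long (its x) x 90 (its y) x 85 mm high, with stock standing up to 105 mm above the table; it stands between the cartons and the reader; origin at the centre of its underside.
- reader: fixed flat code reader, 170 (its x) x 110 (its y) mm, 53 mm high over the black bezel; origin at the centre of its underside.
- reader_window (a point): centre of the reader's glass surface, 50 mm above the table; the glass window is 126 long (its x) x 70 mm (its y), its bezel 3 mm proud of the glass.
- carton_tall: bystander: upright white carton, 48 x 40 x 75 mm high; origin at the centre of its underside. The three cartons stand in a line ahead of the robot, about 125 mm apart centre to centre, in any order.
- carton_square: bystander: flat square white carton, 64 x 64 x 32 mm high; origin at the centre of its underside.
- bottle: bystander: amber bottle, 60 mm across, 120 mm high; origin at its underside.
- jar: bystander: white ointment jar, 64 mm across, 55 mm high; origin at its underside.
- cup: bystander: clear measuring cup, 64 mm across, 75 mm high; origin at its underside.
- tape: bystander: roll of tape lying flat, 84 mm across, 22 mm high; origin at its underside.
Mind the look-alikes: they are no part of the job. Leave any black or pink look-alike of the carton alone.

How it is judged:
By the outcome, as a careful person would: the job done as asked, in the order asked, and still so for the second after the job is handed in, while the arm keeps its last pose, push and grip.
It also fails if it takes over 64 s, if anything falls off the work surface, if the arm or the gripper's body presses on something with over 40 N, if the wrist force passes 120 N, or if a joint passes its speed limit or range.

### The arm

A 7-joint arm with a two-finger parallel gripper is mounted at the origin on the work surface. World frame = base frame: x ahead of the robot, y to its left, z up, the work surface at z = 0. Lengths are in m, angles in rad, forces in N, time in s.
With the tool pointing down it reaches from about 0.4 to 0.85 m from the base axis. Payload 4.5 kg.
Tool frame: the origin (TCP) lies midway between the tips of the shut fingers; the grasp point (between the pads) lies 19 mm behind it; z points along the fingers, y is the direction in which the jaws open and shut (so a half turn about z gives the same grasp; the last joint's range is limited). The gripper opens to 88 mm and grips with 3 to 60 N. Pads are 18 mm wide; open, the fingers measure 123 mm over their backs; the gripper's body (75 mm by 187 mm) begins 45 mm behind the grasp point.
Start: joints at [1.322, 0.689, -0.195, 1.565, 0.157, 0.902, -0.215], TCP at [0.174, -0.6, 0.239] pointing down, gripper open.
Joint ranges: [-3.01, 3.01], [-0.46, 2.08], [-1.47, 1.51], [0.13, 2.56], [-1, 4.14], [0.04, 2.09], [-2.66, 2.66]. Speed limits (rad/s): [2.57, 2.57, 3.14, 3.14, 3.14, 3.14, 3.14].

### API

Orientations are given as a unit quaternion [x, y, z, w].
In Python, from plant import r gives the robot as it stands. The module is installed in compiled form; this text tells all that it offers.
- The arm moves only by the shell command python3 -m jog 'ROWS' [FORCE]. ROWS is JSON, a list of rows, each an object with "translation": the shift along the tool's x, y, z in units of 40 mm (1.0 is 40 mm), a list of three; "twist": the turn about the tool's z in units of 6 degrees (1.0 is 6 degrees); "claw": the opening in per cent of the stroke, from 0 (shut) to 100 (fully open). A call has 1 to 20 rows; each row shifts and turns the commanded pose from where the row before left it, along the tool's axes as they then stand; what a row does not reach is not made up. A row lasts 1/12 s, in which the tool goes at most 41.7 mm and 7.16 degrees, less where a joint would pass 70% of its speed; a pose out of reach is approached as far as the arm can. A call is refused whole if a number of a shift passes 1 or a number of a turn 1, either way. A call with a gripper value outside its range is refused whole. The fingers move at their own pace and stop on an object; FORCE is the grip in N (left out, the last holds). Time passes only in rows, so rows that do not move let the fingers close. It gives the time, the measured TCP pose, the force and the opening at its end, in the units of the state.
- r.get_state(): the state, without advancing time (a new reading comes with each control period).
- r.snapshot(name): name is "scene" or "side" or "wrist"; returns a dict with "img" (384x512x3 uint8, red, green, blue), "fx", "fy", "cx", "cy" (pixels), "dist_coeffs" ([k1, k2, p1, p2, k3] as OpenCV has them; the pictures are not rectified), "origin" and "rotation" of the camera in the world; the wrist camera has in their place "T_tool_cam" (4x4, takes a point from camera to tool coordinates, whose origin is the TCP and whose axes are the flange's). Camera axes: x right, y up, looking along -z (the intrinsics and any distortion apply to the point x, -y, -z); pixel columns grow to the right and rows downward; lengths in m; the calibration is good to about 2 mm. A picture is of the moment at which its call begins: read the wrist's pose just before it. There is no depth.
- r.finish_job(): hands the job in, once; it reports no verdict.
Trained networks look in the newest picture that a camera, given by its name, has taken for a name from the list of things; names that differ only in an ending like _2 or _b are one class to them, and where a whole thing is asked for, a point or a joint stands for the part that bears it (a point fixed in the world has none). Each returns a list of dicts, best first, with "confidence" (0 to 1); they miss things now and then, are a little off and sometimes report something else, mostly with a low value. They report only what shows in the picture. A call takes as long as a camera call. They do not tell look-alikes from the thing itself.
- r.spot_in(label, camera): "rect" ([left, top, right, bottom] in pixels, round what is visible of it).
- r.spot_point(label, camera): "location" ([row, column] in pixels: a listed point, or the origin of a listed thing).
The state is a dict: "clock": time; "q": joint angles; "qd": joint speeds; "joint_torque": joint torques, N m; "tool_pos": TCP position; "eef_rot": TCP orientation; "contact_force": force on the tool from outside, world axes, zero at the start; "moment": the same for the moment, N m; "opening": opening from 0.0 (shut) to 1.0 (fully open).
Only numpy, scipy, OpenCV 4.12 (cv2) and the standard library are available. Lean on these libraries where they do the work, as an engineer would, in place of code of your own. Each camera call takes 0.05 s, during which the arm holds its last target. There are 200 camera calls.

## Working session

There is one attempt and no reset: what is moved stays moved. The work goes in short steps, Python scripts to look and compute and a shell command to move; the robot and the scene stay as the last step left them, time stands still between calls to the robot, and variables do not carry over. Pictures are saved under pics/ and viewed, about 8 in all and at most 12, crops included, and the job is handed in when it is done.

```bash
mkdir -p pics
cat > h.py <<'E'
import numpy as np, cv2, json
from plant import r
from scipy.spatial.transform import Rotation as R
def cam(s):
    if 'T_tool_cam' in s:
        st=r.get_state(); T=np.array(s['T_tool_cam']); Rt=R.from_quat(st['eef_rot']).as_matrix()
        return np.array(st['tool_pos'])+Rt@T[:3,3], Rt@T[:3,:3]
    return np.array(s['origin']),np.array(s['rotation'])
def K(s): return np.array([[s['fx'],0,s['cx']],[0,s['fy'],s['cy']],[0,0,1.]])
def ray(s,row,col):
    u=cv2.undistortPoints(np.array([[[col,row]]],float),K(s),np.array(s['dist_coeffs'],float))[0,0]
    o,M=cam(s); return o,M@np.array([u[0],-u[1],-1.])
def onz(s,row,col,z):
    o,d=ray(s,row,col); return o+d*(z-o[2])/d[2]
def proj(s,P):
    o,M=cam(s); c=(np.atleast_2d(P)-o)@M; c=c*[1,-1,-1]
    return cv2.projectPoints(c,np.zeros(3),np.zeros(3),K(s),np.array(s['dist_coeffs'],float))[0][:,0]
def save(s,n,sc=1): cv2.imwrite('pics/'+n,cv2.resize(s['img'][:,:,::-1],None,fx=sc,fy=sc))
E
cat > a.py <<'E'
from h import *
Z=dict(door_hinge=.203,door_edge=.203,reader_window=.05)
st=r.get_state(); print(st['tool_pos'],st['eef_rot'],st['clock'],st['opening'])
S={}
for c in ('scene','side'):
    s=r.snapshot(c); S[c]=s; save(s,c+'0.png'); print(c,cam(s)[0].round(3))
    for l in 'locker door_hinge door_edge carton bins reader reader_window carton_tall carton_square bottle jar cup tape'.split():
        for d in r.spot_point(l,c)[:3]:
            print(l,round(d['confidence'],2),np.round(d['location']),onz(s,*d['location'],Z.get(l,0)).round(3))
cv2.imwrite('pics/both.png',np.hstack([cv2.resize(S[c]['img'],(400,300)) for c in S])[:,:,::-1])
E
python3 a.py
```

```text
[ 0.17416714 -0.59957549  0.23789789] [ 9.90009698e-01  1.40996204e-01 -2.12380903e-04 -9.07483123e-04] 0.0 0.9998321498301854
scene [ 1.207 -0.638  1.213]Traceback (most recent call last):
  File "a.py", line 9, in <module>
    print(l,round(d['confidence'],2),np.round(d['location']),onz(s,*d['location'],Z.get(l,0)).round(3))
                                                             ~~~^^^^^^^^^^^^^^^^^^^^^^^^^^^^^
  File "h.py", line 14, in onz
    o,d=ray(s,row,col); return o+d*(z-o[2])/d[2]
        ~~~^^^^^^^^^^^
  File "h.py", line 12, in ray
    o,M=cam(s); return o,M@np.array([u[0],-u[1],-1.])
                         ~^~~~~~~~~~~~~~~~~~~~~~~~~~~
ValueError: matmul: Input operand 1 has a mismatch in its core dimension 0, with gufunc signature (n?,k),(k,m?)->(n?,m?) (size 3 is different from 4)
```

```bash
sed -i "s/np.array(s\['rotation'\])/R.from_quat(s['rotation']).as_matrix()/" h.py; python3 a.py
```

```text
[ 0.17419116 -0.59966081  0.23800931] [ 9.90014263e-01  1.40964921e-01 -1.74973482e-04 -7.86860713e-04] 0.1 0.9984179333606444
scene [ 1.207 -0.638  1.213]
locker 0.67 [182. 332.] [0.637 0.338 0.   ]
door_hinge 0.82 [164. 313.] [0.64  0.188 0.203]
door_edge 0.97 [130. 268.] [0.423 0.194 0.203]
carton 0.95 [210. 266.] [0.565 0.062 0.   ]
carton 0.57 [165. 242.] [0.343 0.147 0.   ]
carton 0.25 [282. 166.] [ 0.561 -0.369  0.   ]
bins 0.92 [244. 221.] [ 0.568 -0.152  0.   ]
bins 0.19 [272. 166.] [ 0.533 -0.348  0.   ]
reader 0.82 [280. 165.] [ 0.553 -0.367  0.   ]
reader_window 0.6 [273. 165.] [ 0.559 -0.363  0.05 ]
carton_tall 0.63 [230. 292.] [0.687 0.066 0.   ]
carton_tall 0.34 [195. 236.] [0.441 0.028 0.   ]
carton_square 0.61 [206. 268.] [0.555 0.079 0.   ]
carton_square 0.6 [195. 236.] [0.44  0.029 0.   ]
carton_square 0.59 [234. 331.] [0.788 0.156 0.   ]
bottle 0.56 [303. 218.] [ 0.723 -0.296  0.   ]
jar 0.95 [315. 196.] [ 0.708 -0.368  0.   ]
cup 0.86 [230. 330.] [0.775 0.164 0.   ]
cup 0.32 [303. 221.] [ 0.729 -0.289  0.   ]
tape 0.76 [223. 141.] [ 0.316 -0.3    0.   ]
tape 0.7 
[... 268 characters left out ...]
9.] [ 0.468 -0.123  0.203]
carton 0.79 [293. 271.] [0.344 0.144 0.   ]
carton 0.74 [203. 214.] [0.803 0.014 0.   ]
carton 0.72 [232. 371.] [ 0.322 -0.282  0.   ]
bins 0.68 [215. 297.] [ 0.551 -0.167  0.   ]
reader 0.91 [192. 331.] [ 0.567 -0.362  0.   ]
reader_window 0.88 [183. 335.] [ 0.553 -0.365  0.05 ]
carton_tall 0.62 [229. 215.] [0.68  0.096 0.   ]
carton_tall 0.32 [180. 308.] [ 0.683 -0.361  0.   ]
carton_square 0.67 [258. 276.] [0.44  0.038 0.   ]
carton_square 0.63 [186. 288.] [ 0.708 -0.269  0.   ]
carton_square 0.27 [266. 162.] [0.639 0.323 0.   ]
bottle 0.75 [186. 288.] [ 0.707 -0.269  0.   ]
jar 0.51 [180. 304.] [ 0.697 -0.352  0.   ]
tape 0.82 [232. 372.] [ 0.322 -0.287  0.   ]
```

View pics/scene0.png

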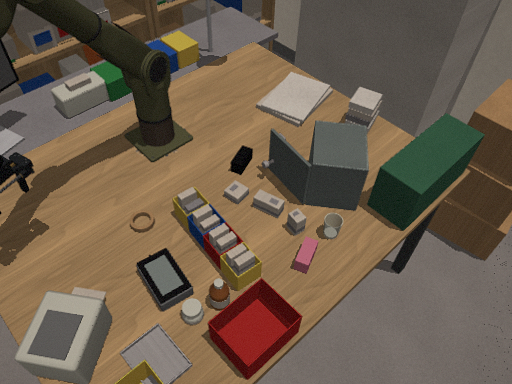

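View pics/side0.png

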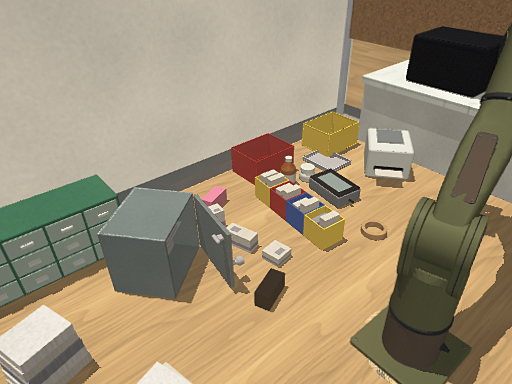

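The scene view shows the white cartons in a row: a flat square one at (col 236, row 191), a long low one at (268, 203) and an upright one at (296, 221). There are also two look-alikes, black at (242, 159) and pink at (306, 254). The long white one at (268, 203) fits the description. I'll confirm it and the fitted locker and door in one enlarged overlay crop.

```bash
cat > b.py <<'E'
from h import *
H=np.array([.6395,.1885]);yl,yd=np.radians(40),np.radians(86)
def rot(a): return np.array([[np.cos(a),-np.sin(a)],[np.sin(a),np.cos(a)]])
def box(c,a,x0,x1,y0,y1,z): return [[*(c+rot(a)@p),z] for p in np.array([[x0,y0],[x1,y0],[x1,y1],[x0,y1]])]
out=[]
for n,(r0,c0) in dict(scene=(110,215),side=(170,90)).items():
    s=r.snapshot(n); im=cv2.resize(s['img'][:,:,::-1],None,fx=3,fy=3).copy()
    im0=im.copy()
    for b,col in ((box(H,yl,0,.18,-.001,.219,.21),(0,0,255)),(box(H,yd,-.012,0,0,.218,.203),(0,255,0)),(box(np.array([.567,.062]),np.pi/2,-.05,.05,-.022,.022,.052),(255,0,0))):
        cv2.polylines(im,[np.round(proj(s,b)*3+1).astype(int)],True,col,1)
    out.append(im[r0*3:r0*3+420,c0*3:c0*3+400])
cv2.imwrite('pics/ov.png',np.hstack([o[:, :400] for o in out]))
E
python3 b.py
```

```text
(no output)
```

View pics/ov.png

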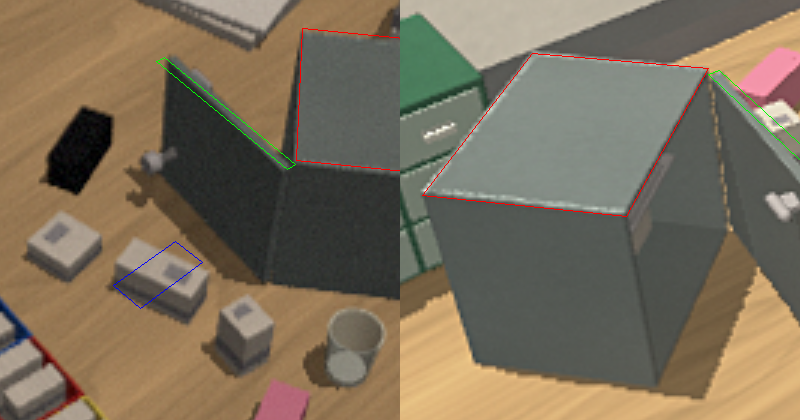

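The crop shows that the long white carton, at crop (160, 270), is about 85 px by 35 px against the 218 mm door edge, so it is the 100 mm one. Its long side lies nearer world x than y. The locker outline fits with yaw about 40°, and the door is at about 86°. I'll move to the door now.

```bash
python3 -m jog '[{"translation":[0.89,-0.32,0],"twist":0,"claw":0},{"translation":[0.89,-0.32,0],"twist":0,"claw":0},{"translation":[0.89,-0.32,0],"twist":0,"claw":0},{"translation":[0.89,-0.32,0],"twist":0,"claw":0},{"translation":[0.89,-0.32,0],"twist":0,"claw":0},{"translation":[0.89,-0.32,0],"twist":0,"claw":0},{"translation":[0.89,-0.32,0],"twist":0,"claw":0},{"translation":[0.89,-0.32,0],"twist":0,"claw":0},{"translation":[0.89,-0.32,0],"twist":0,"claw":0},{"translation":[0.28,-0.96,0],"twist":0,"claw":0},{"translation":[0.28,-0.96,0],"twist":0,"claw":0},{"translation":[0.28,-0.96,0],"twist":0,"claw":0},{"translation":[0.28,-0.96,0],"twist":0,"claw":0},{"translation":[0.28,-0.96,0],"twist":0,"claw":0},{"translation":[0.28,-0.96,0],"twist":0,"claw":0},{"translation":[0.28,-0.96,0],"twist":0,"claw":0},{"translation":[0.28,-0.96,0],"twist":0,"claw":0},{"translation":[0,0,0],"twist":0,"claw":0}]'
cat > w.py <<'E'
from h import *
import sys
s=r.snapshot('wrist'); save(s,sys.argv[1],1.5)
st=r.get_state(); print(st['tool_pos'],R.from_quat(st['eef_rot']).as_matrix()[:2,0],st['clock'],st['opening'],np.round(st['q'],2),cam(s)[0])
for l,z in [a.split(':') for a in sys.argv[2:]]:
    for d in r.spot_point(l,'wrist')[:2]: print(l,round(d['confidence'],2),np.round(d['location']),onz(s,*d['location'],float(z)).round(3))
E
python3 w.py w1.png carton:0 reader_window:.05 reader:0 bins:0 door_edge:.203 door_hinge:.203
```

```text
clock: 3.1
tool_pos: [0.4508, -0.0707, 0.2391]
eef_rot: [0.989, 0.148, 0.001, -0.002]
contact_force: [-0.2, -0.0, -0.3]
opening: 0.004
[ 0.45078457 -0.07511456  0.23905122] [0.95744979 0.28859683] 3.15 -0.0001618484636517484 [ 0.16  0.48 -0.14  2.05  0.1   0.62 -1.33] [ 0.51973894 -0.05395866  0.38598257]
carton 0.71 [ 43. 169.] [0.565 0.069 0.   ]
carton 0.6 [196.  89.] [0.342 0.138 0.   ]
reader 0.85 [153. 490.] [ 0.555 -0.381  0.   ]
bins 0.68 [109. 348.] [ 0.552 -0.172  0.   ]
```

View pics/w1.png

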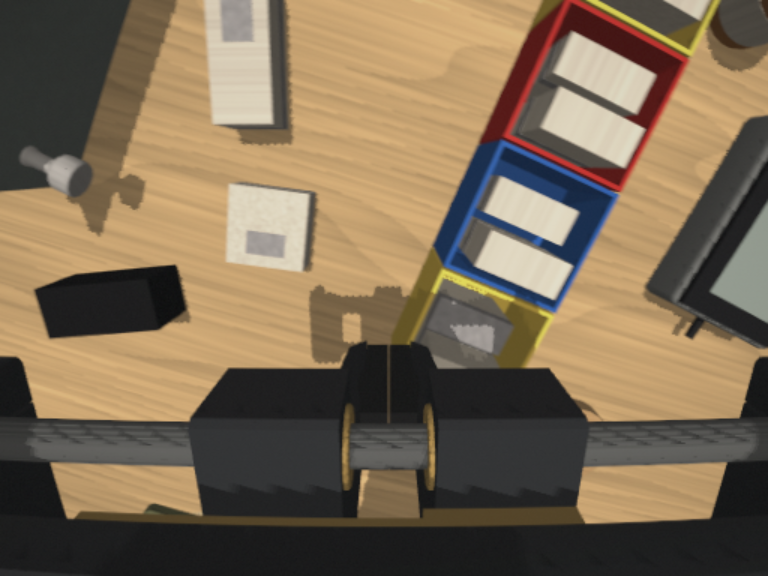

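The wrist view shows the long white carton at (240, 60), lying along the tool x axis. The square carton is at (268, 228) and the black look-alike at (110, 300), and the door with its knob is at the left. Next I'll go down in front of the door's free edge.

```bash
python3 -m jog '[{"translation":[0,0,0],"twist":-1,"claw":0},{"translation":[0,0,0],"twist":-1,"claw":0},{"translation":[0,0,0],"twist":-1,"claw":0},{"translation":[0,0,0],"twist":-1,"claw":0},{"translation":[0.55,-0.62,0.35],"twist":0,"claw":0},{"translation":[0.55,-0.62,0.35],"twist":0,"claw":0},{"translation":[0.55,-0.62,0.35],"twist":0,"claw":0},{"translation":[0.55,-0.62,0.35],"twist":0,"claw":0},{"translation":[0.55,-0.62,0.35],"twist":0,"claw":0},{"translation":[0.55,-0.62,0.35],"twist":0,"claw":0},{"translation":[0,0,0],"twist":0,"claw":0}]'
cat > t.py <<'E'
from h import *
import sys
st=r.get_state(); M=R.from_quat(st['eef_rot']).as_matrix(); p=np.array(st['tool_pos'])
print(p.round(4),'yaw',np.degrees(np.arctan2(M[1,0],M[0,0])).round(1),'F',np.round(st['contact_force'],1),st['clock'],round(st['opening'],3))
for a in sys.argv[1:]:
    t=np.array(eval(a)); print(a,'units',(M.T@(t-p)/.04).round(2)); p=t
E
python3 t.py .453,.1705,.155 .456,.225,.155 .4735,.274,.155 .4906,.3006,.155 .5045,.3167,.155
```

```text
clock: 4.37
tool_pos: [0.4548, 0.1259, 0.1528]
eef_rot: [0.938, 0.348, 0.0, -0.002]
contact_force: [0.6, -0.3, -0.3]
opening: 0.004
[0.4548 0.1259 0.1528] yaw 40.7 F [ 0.6 -0.3 -0.3] 4.3667 0.004
.453,.1705,.155 units [ 0.69 -0.87 -0.05]
.456,.225,.155 units [ 0.95 -0.98  0.01]
.4735,.274,.155 units [ 1.13 -0.64  0.01]
.4906,.3006,.155 units [ 0.76 -0.23  0.  ]
.5045,.3167,.155 units [ 0.53 -0.08  0.  ]
```

```bash
python3 -m jog '[{"translation":[0.35,-0.43,-0.03],"twist":0,"claw":0},{"translation":[0.34,-0.43,-0.03],"twist":0,"claw":0},{"translation":[0.32,-0.33,0],"twist":0,"claw":0},{"translation":[0.32,-0.33,0],"twist":0,"claw":0},{"translation":[0.32,-0.33,0],"twist":0,"claw":0},{"translation":[0.38,-0.21,0],"twist":0,"claw":0},{"translation":[0.38,-0.21,0],"twist":0,"claw":0},{"translation":[0.37,-0.21,0],"twist":0,"claw":0},{"translation":[0.25,-0.08,0],"twist":0,"claw":0},{"translation":[0.25,-0.08,0],"twist":0,"claw":0},{"translation":[0.25,-0.08,0],"twist":0,"claw":0},{"translation":[0,0,0],"twist":0,"claw":0}]'
python3 t.py .5045,.3167,.155
```

```text
clock: 5.37
tool_pos: [0.4945, 0.2936, 0.1571]
eef_rot: [0.939, 0.343, 0.001, -0.001]
contact_force: [-0.1, 1.0, -0.1]
opening: 0.006
[0.4945 0.2936 0.1571] yaw 40.1 F [-0.1  1.  -0.1] 5.3667 0.006
.5045,.3167,.155 units [ 0.56 -0.28  0.05]
```

```bash
python3 -m jog '[{"translation":[0.15,-0.08,0.02],"twist":0,"claw":0},{"translation":[0.15,-0.08,0.02],"twist":0,"claw":0},{"translation":[0.1,-0.05,0],"twist":0,"claw":0},{"translation":[0,0,0],"twist":0,"claw":0}]'; python3 -m jog '[{"translation":[0.1,-0.03,0],"twist":0,"claw":0},{"translation":[0,0,0],"twist":0,"claw":0}]';python3 -m jog '[{"translation":[0.1,0,0],"twist":0,"claw":0},{"translation":[0,0,0],"twist":0,"claw":0}]'
```

```text
clock: 5.7
tool_pos: [0.4992, 0.3076, 0.1548]
eef_rot: [0.939, 0.343, -0.001, 0.001]
contact_force: [-0.6, -4.4, 0.0]
opening: 0.004
clock: 5.87
tool_pos: [0.5017, 0.3123, 0.1551]
eef_rot: [0.939, 0.343, -0.001, 0.001]
contact_force: [0.0, -1.7, -1.0]
opening: 0.002
clock: 6.03
tool_pos: [0.5053, 0.3166, 0.1556]
eef_rot: [0.939, 0.344, 0.001, -0.0]
contact_force: [0.1, -0.7, -0.2]
opening: 0.007
```

```bash
python3 -m jog '[{"translation":[0.1,0,0],"twist":0,"claw":0},{"translation":[0,0,0],"twist":0,"claw":0}]'; python3 -m jog '[{"translation":[0.1,0,0],"twist":0,"claw":0},{"translation":[0,0,0],"twist":0,"claw":0}]'; python3 -c "
from h import *
H=[.6395,.1885]
s=r.snapshot('scene'); save(s,'x.png')
for l in('door_edge','door_hinge'):
  for d in r.spot_point(l,'scene')[:1]: print(l,d['confidence'],onz(s,*d['location'],.203))
a=s['img'][110:220,230:380]; s=r.snapshot('side'); 
for l in('door_edge','door_hinge'):
  for d in r.spot_point(l,'side')[:1]: print(l,d['confidence'],onz(s,*d['location'],.203))
b=s['img'][170:280,100:250]
cv2.imwrite('pics/shut.png',cv2.resize(np.hstack([a,b])[:,:,::-1],(800,293)))"
```

```text
clock: 6.2
tool_pos: [0.5052, 0.3166, 0.1555]
eef_rot: [0.939, 0.344, -0.003, 0.001]
contact_force: [-7.0, -7.1, 6.8]
opening: 0.008
clock: 6.37
tool_pos: [0.505, 0.3164, 0.1554]
eef_rot: [0.939, 0.343, -0.008, 0.003]
contact_force: [-15.3, -10.3, 14.9]
opening: 0.004
door_edge 0.68 [ 0.80565931 -0.33901923  0.203     ]
door_hinge 0.75 [0.63865554 0.17358849 0.203     ]
door_edge 0.61 [0.49291392 0.34518824 0.203     ]
```

View pics/shut.png

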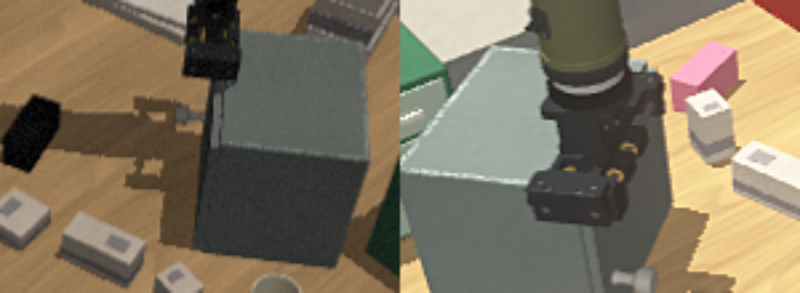

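The door is at its stop. The TCP stalled within 1 mm of the predicted shut position, the force rose, and both pictures show the panel flush with the locker. I'll back off and look at the carton from above.

```bash
python3 -m jog '[{"translation":[-0.4,0,0],"twist":0,"claw":0},{"translation":[-0.6,0,0],"twist":0,"claw":0},{"translation":[-0.6,0,0],"twist":0,"claw":0},{"translation":[0,0,-0.4],"twist":1,"claw":100},{"translation":[0,0,-0.4],"twist":1,"claw":100},{"translation":[0,0,-0.2],"twist":1,"claw":100},{"translation":[0,0,-0.2],"twist":1,"claw":100},{"translation":[-0.12,0.85,-0.15],"twist":0,"claw":100},{"translation":[-0.12,0.85,-0.15],"twist":0,"claw":100},{"translation":[-0.12,0.85,-0.15],"twist":0,"claw":100},{"translation":[-0.12,0.85,-0.15],"twist":0,"claw":100},{"translation":[-0.12,0.85,-0.15],"twist":0,"claw":100},{"translation":[-0.12,0.85,-0.15],"twist":0,"claw":100},{"translation":[-0.12,0.85,-0.15],"twist":0,"claw":100},{"translation":[0,0,0],"twist":0,"claw":100}]'
python3 - <<'E'
from h import *
s=r.snapshot('scene')
for c in('scene','side'):
    if c=='side': s=r.snapshot(c)
    for l in('door_edge','door_hinge'):
        for d in r.spot_point(l,c)[:1]: print(c,l,round(d['confidence'],2),onz(s,*d['location'],.203).round(3))
E
python3 w.py w2.png carton:0 bins:0 reader_window:0.05
```

```text
clock: 7.92
tool_pos: [0.4986, 0.0339, 0.2471]
eef_rot: [0.991, 0.135, 0.002, 0.002]
contact_force: [-0.4, -0.2, -0.9]
opening: 0.89
scene door_edge 0.7 [0.488 0.348 0.203]
scene door_hinge 0.89 [0.631 0.183 0.203]
side door_edge 0.63 [0.498 0.347 0.203]
side door_hinge 0.67 [0.644 0.185 0.203]
[0.49609439 0.04361918 0.24539792] [0.9593852  0.28209922] 8.2667 0.9987022541766445 [-0.14  0.51 -0.06  1.94  0.05  0.69 -1.51] [0.56529741 0.0644771  0.39225394]
carton 0.59 [104. 246.] [0.567 0.081 0.   ]
bins 0.72 [165. 412.] [ 0.555 -0.16   0.   ]
reader_window 0.21 [200. 257.] [0.462 0.035 0.05 ]
```

View pics/w2.png

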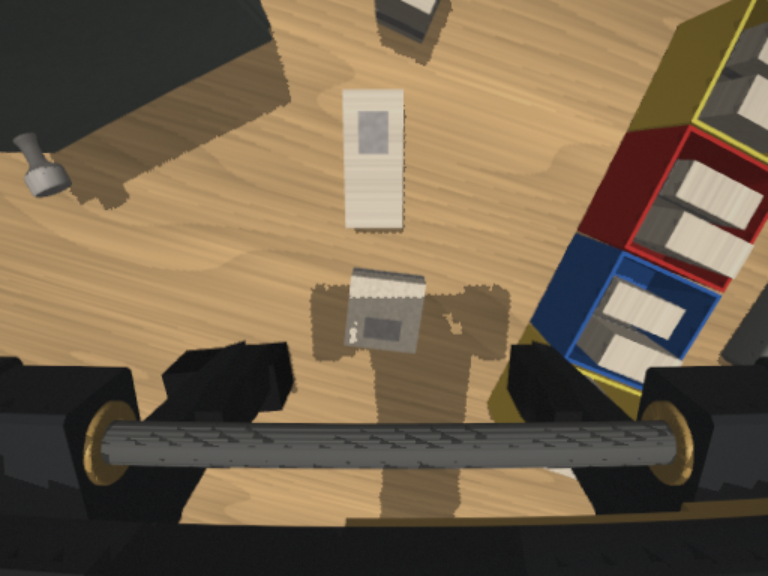

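The wrist view shows the white long carton with top corners at about (343, 90), (405, 90), (405, 228) and (346, 228), nearly aligned with the tool x axis. The square carton is at (385, 310) and the bins are at the right. Now I'll work out its pose and the bin row's axis.

Run:
```python
from h import *
s=r.snapshot('wrist')
g=cv2.cvtColor(s['img'],cv2.COLOR_RGB2HSV); m=((g[:,:,1]<60)&(g[:,:,2]>140)).astype(np.uint8)
m[:, :215]=0;m[:,290:]=0;m[:50]=0;m[165:]=0
m=cv2.morphologyEx(m,cv2.MORPH_CLOSE,np.ones((25,25)))
c=max(cv2.findContours(m,0,1)[0],key=cv2.contourArea)
P=np.array([onz(s,y,x,.052)[:2] for x,y in c[:,0]+.0],np.float32)
print('carton',cv2.minAreaRect(P*1000))
Q=np.array([onz(s,y/1.5,x/1.5,.052)[:2] for x,y in [(343,90),(405,90),(405,228),(346,228)]],np.float32);print(cv2.minAreaRect(Q*1000),Q.mean(0))
a,b=[onz(s,y/1.5,x/1.5,.085) for x,y in [(690,127),(565,358)]]; print('bin edge',a,b,np.degrees(np.arctan2(*(a-b)[[1,0]])))
st=r.get_state();print(st['tool_pos'])
```

```text
carton ((564.32373046875, 75.8995132446289), (99.76610565185547, 44.00459671020508), 16.29764747619629)
((564.1071166992188, 72.77021789550781), (99.94319915771484, 45.756103515625), 16.226390838623047) [0.56404144 0.07303591]
bin edge [ 0.64863739 -0.12676937  0.085     ] [ 0.46593156 -0.10815321  0.085     ] -5.817871740397167
[0.49608772 0.04246042 0.24541686]
```

```bash
python3 -m jog '[{"translation":[0.62,-0.1,0],"twist":0,"claw":100},{"translation":[0.62,-0.1,0],"twist":0,"claw":100},{"translation":[0.62,-0.1,0],"twist":0,"claw":100},{"translation":[0,0,0.7],"twist":0,"claw":100},{"translation":[0,0,0.7],"twist":0,"claw":100},{"translation":[0,0,0.7],"twist":0,"claw":100},{"translation":[0,0,0.7],"twist":0,"claw":100},{"translation":[0,0,0.7],"twist":0,"claw":100},{"translation":[0,0,0],"twist":0,"claw":100},{"translation":[0,0,0],"twist":0,"claw":100}]'
python3 t.py .564,.0745,.014
```

```text
clock: 9.3
tool_pos: [0.5633, 0.0741, 0.1047]
eef_rot: [0.99, 0.141, -0.002, 0.0]
contact_force: [0.6, 0.1, 0.4]
opening: 1.0
[0.5633 0.0741 0.1047] yaw 16.2 F [0.6 0.1 0.4] 9.3 1.0
.564,.0745,.014 units [ 0.03 -0.01  2.27]
```

```bash
python3 -m jog '[{"translation":[0.01,0,0.57],"twist":0,"claw":100},{"translation":[0.01,0,0.57],"twist":0,"claw":100},{"translation":[0,0,0.57],"twist":0,"claw":100},{"translation":[0,0,0.56],"twist":0,"claw":100},{"translation":[0,0,0],"twist":0,"claw":100},{"translation":[0,0,0],"twist":0,"claw":30},{"translation":[0,0,0],"twist":0,"claw":30},{"translation":[0,0,0],"twist":0,"claw":20},{"translation":[0,0,0],"twist":0,"claw":20},{"translation":[0,0,0],"twist":0,"claw":10},{"translation":[0,0,0],"twist":0,"claw":10},{"translation":[0,0,0],"twist":0,"claw":0},{"translation":[0,0,0],"twist":0,"claw":0},{"translation":[0,0,0],"twist":0,"claw":0}]' 25
```

```text
clock: 10.47
tool_pos: [0.5652, 0.0744, 0.0151]
eef_rot: [0.99, 0.141, 0.0, -0.0]
contact_force: [-0.8, 0.8, 5.3]
opening: 0.495
```

```bash
python3 -m jog '[{"translation":[0,0,-0.2],"twist":0,"claw":0},{"translation":[0,0,-0.5],"twist":0,"claw":0},{"translation":[0,0,-0.7],"twist":0,"claw":0},{"translation":[0,0,-0.8],"twist":0,"claw":0},{"translation":[0,0,-0.8],"twist":0,"claw":0},{"translation":[0,0,-0.8],"twist":0,"claw":0},{"translation":[0,0,-0.8],"twist":0,"claw":0},{"translation":[0,0,-0.5],"twist":0,"claw":0},{"translation":[0,0,0],"twist":0,"claw":0}]' 25
python3 t.py .44,-.36,.23
```

```text
clock: 11.22
tool_pos: [0.5675, 0.0744, 0.2234]
eef_rot: [0.99, 0.141, 0.004, -0.0]
contact_force: [1.0, 1.2, -1.0]
opening: 0.503
[0.5675 0.0744 0.2234] yaw 16.2 F [ 1.   1.2 -1. ] 11.2167 0.503
.44,-.36,.23 units [-6.08  9.54 -0.21]
```

```bash
python3 -m jog '[{"translation":[-0.3,0.4,-0.05],"twist":0,"claw":0},{"translation":[-0.4,0.63,-0.05],"twist":0,"claw":0},{"translation":[-0.4,0.63,0],"twist":0,"claw":0},{"translation":[-0.4,0.63,0],"twist":0,"claw":0},{"translation":[-0.4,0.63,0],"twist":0,"claw":0},{"translation":[-0.4,0.63,0],"twist":0,"claw":0},{"translation":[-0.4,0.63,0],"twist":0,"claw":0},{"translation":[-0.4,0.63,0],"twist":0,"claw":0},{"translation":[-0.4,0.63,0],"twist":0,"claw":0},{"translation":[-0.4,0.63,0],"twist":0,"claw":0},{"translation":[-0.4,0.63,0],"twist":0,"claw":0},{"translation":[-0.4,0.63,0],"twist":0,"claw":0},{"translation":[-0.4,0.63,0],"twist":0,"claw":0},{"translation":[-0.4,0.63,0],"twist":0,"claw":0},{"translation":[-0.4,0.63,0],"twist":0,"claw":0},{"translation":[-0.2,0.3,0],"twist":0.7,"claw":0},{"translation":[0,0,0],"twist":1,"claw":0},{"translation":[0,0,0],"twist":1,"claw":0},{"translation":[0,0,0],"twist":1,"claw":0},{"translation":[0,0,0],"twist":0,"claw":0}]' 25
python3 w.py w3.png reader:0 reader_window:0.05 carton:0.2
```

```text
clock: 12.88
tool_pos: [0.4361, -0.3592, 0.2215]
eef_rot: [0.999, -0.054, -0.001, -0.0]
contact_force: [0.3, -1.1, -1.6]
opening: 0.495
[ 0.43621836 -0.35910609  0.22173635] [ 0.9947354  -0.10245184] 12.9333 0.4972594938914348 [ 0.61  0.63 -0.01  1.77  0.01  0.74 -1.07] [ 0.50827546 -0.36584718  0.3684121 ]
reader 0.82 [ 60. 256.] [ 0.564 -0.369  0.   ]
reader 0.51 [93. 83.] [ 0.551 -0.153  0.   ]
reader_window 0.91 [ 54. 260.] [ 0.562 -0.373  0.05 ]
carton 0.62 [233. 261.] [ 0.434 -0.359  0.2  ]
```

View pics/w3.png

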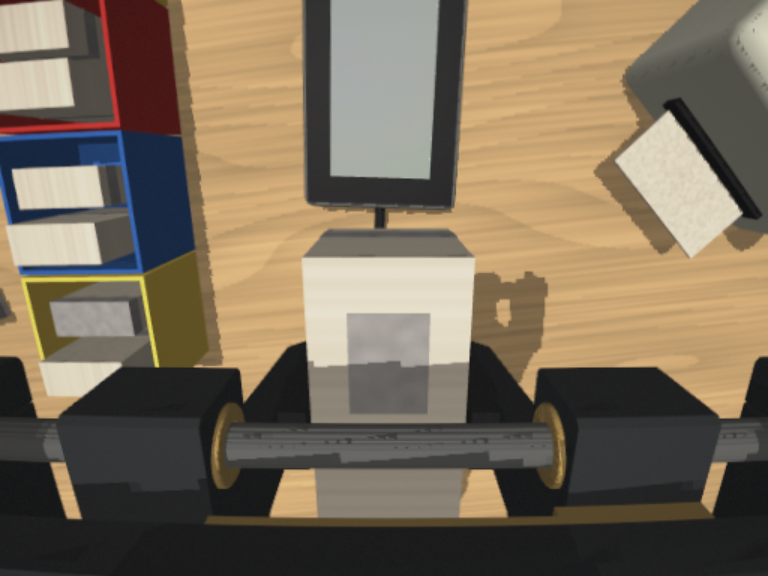

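The carton is held level and square in the jaws, with its top front edge at (304, 258) to (473, 258). The reader is ahead, with its near glass corners at (330, 178) and (431, 180). Now I'll compute the reader pose and the carton's offset in the hand.

Run:
```python
from h import *
s=r.snapshot('wrist'); st=r.get_state(); p=np.array(st['tool_pos']); M=R.from_quat(st['eef_rot']).as_matrix()
# glass mask
im=s['img'].astype(int); v=im.mean(2); sat=im.max(2)-im.min(2)
m=((v>110)&(sat<35)).astype(np.uint8); m[:, :205]=0;m[:,305:]=0;m[125:]=0
n,L,S,C=cv2.connectedComponentsWithStats(m); k=1+np.argmax(S[1:,4]); print(S[k]); m=L==k
def line(pts): 
    w=np.array([onz(s,y,x,.05)[:2] for y,x in pts],np.float32); vx,vy,x,y=cv2.fitLine(w,cv2.DIST_HUBER,0,.001,.001).ravel(); 
    return np.array([x,y]),np.array([vx,vy])*(1 if vx>0 else -1)
rows=range(5,105); l=line([(y,np.where(m[y])[0][0]-.5) for y in rows]); q=line([(y,np.where(m[y])[0][-1]+.5) for y in rows])
cols=range(230,280); b=line([(np.where(m[:,x])[0][-1]+.5,x) for x in cols])
for e in(l,q,b): print(e[0].round(4),np.degrees(np.arctan2(e[1][1],e[1][0])).round(2))
d=l[1]+q[1]; d/=np.linalg.norm(d); nrm=np.array([-d[1],d[0]])
print('width',(l[0]-q[0])@nrm,'yaw',np.degrees(np.arctan2(d[1],d[0])))
mid=((l[0]@nrm)+(q[0]@nrm))/2; c=d*(b[0]@d+.063)+nrm*mid; print('centre wrist',c)
zt=p[2]+.037
for x,y in[(304,258),(473,258),(310,424),(467,424)]: print('carton tool xy',(M.T@(onz(s,y/1.5,x/1.5,zt)-p)).round(4))
A=[]
for cn in('scene','side'):
    s=r.snapshot(cn)
    for d_ in r.spot_point('reader_window',cn)[:1]: print(cn,d_['confidence'],onz(s,*d_['location'],.05))
```

```text
[ 221    0   73  121 8243]
[ 0.5795 -0.3354] -8.29
[ 0.5581 -0.4031] -8.1
[ 0.4989 -0.3605] 81.97
width 0.07005939 yaw -8.197344
centre wrist [ 0.56144494 -0.36819568]
carton tool xy [ 0.0488 -0.0222 -0.037 ]
carton tool xy [ 0.0488  0.021  -0.037 ]
carton tool xy [ 0.0001 -0.0231 -0.037 ]
carton tool xy [ 0.0002  0.022  -0.037 ]
scene 0.69 [ 0.55991815 -0.3670128   0.05      ]
side 0.88 [ 0.5616918  -0.37226355  0.05      ]
```

```bash
python3 -m jog '[{"translation":[0,0,0],"twist":0.38,"claw":0},{"translation":[0.5,0,0],"twist":0,"claw":0},{"translation":[0.6,-0.04,0],"twist":0,"claw":0},{"translation":[0.6,-0.04,0],"twist":0,"claw":0},{"translation":[0.6,-0.04,0],"twist":0,"claw":0},{"translation":[0.6,-0.04,0],"twist":0,"claw":0},{"translation":[0.2,-0.04,0],"twist":0,"claw":0},{"translation":[0,0,0.5],"twist":0,"claw":0},{"translation":[0,0,0.5],"twist":0,"claw":0},{"translation":[0,0,0.5],"twist":0,"claw":0},{"translation":[0,0,0.5],"twist":0,"claw":0},{"translation":[0,0,0],"twist":0,"claw":0},{"translation":[0,0,0],"twist":0,"claw":0}]' 25
python3 t.py .5627,-.3685,.080
```

```text
clock: 14.42
tool_pos: [0.5596, -0.3692, 0.142]
eef_rot: [0.997, -0.072, -0.001, -0.001]
contact_force: [-0.1, 0.8, 0.4]
opening: 0.495
[ 0.5596 -0.3692  0.142 ] yaw -8.3 F [-0.1  0.8  0.4] 14.4167 0.495
.5627,-.3685,.080 units [ 0.08 -0.03  1.55]
```

```bash
python3 -m jog '[{"translation":[0.04,-0.01,0.4],"twist":0,"claw":0},{"translation":[0.04,-0.01,0.4],"twist":0,"claw":0},{"translation":[0,0,0.4],"twist":0,"claw":0},{"translation":[0,0,0.3],"twist":0,"claw":0},{"translation":[0,0,0],"twist":0,"claw":0},{"translation":[0,0,0],"twist":0,"claw":0},{"translation":[0,0,0],"twist":0,"claw":0}]' 25
python3 t.py .5627,-.3685,.080
python3 - <<'E'
from h import *
H=np.array([.6395,.1885,0]);out=[]
c=np.array([.5615,-.368]);a=np.radians(-8.2);Rm=np.array([[np.cos(a),-np.sin(a)],[np.sin(a),np.cos(a)]])
def bx(lx,ly,z): return [[*(c+Rm@np.array(q)),z] for q in[(lx,ly),(lx,-ly),(-lx,-ly),(-lx,ly)]]
for n,(r0,c0) in dict(scene=(235,110),side=(140,280)).items():
    s=r.snapshot(n); im=cv2.resize(s['img'][:,:,::-1],None,fx=4,fy=4).copy()
    for b,k in((bx(.05,.022,.065),(0,255,0)),(bx(.05,.022,.117),(0,255,0)),(bx(.063,.035,.05),(0,0,255))): cv2.polylines(im,[np.round(proj(s,b)*4+1.5).astype(int)],True,k,1)
    out.append(im[r0*4:r0*4+340,c0*4:c0*4+400])
    for l in('door_edge','carton_square','carton_tall'):
        for d in r.spot_point(l,n)[:2]: print(n,l,round(d['confidence'],2),onz(s,*d['location'],.203 if 'door' in l else 0).round(3))
    save(s,'end_'+n+'.png')
e=[cv2.resize(cv2.imread('pics/end_%s.png'%n),(400,260)) for n in('scene','side')]
cv2.imwrite('pics/end.png',np.vstack([np.hstack(out),np.hstack(e)]))
E
```

```text
clock: 15.0
tool_pos: [0.5649, -0.3698, 0.0842]
eef_rot: [0.997, -0.072, 0.001, 0.001]
contact_force: [-0.5, 0.5, -1.1]
opening: 0.493
[ 0.5649 -0.3698  0.0842] yaw -8.3 F [-0.5  0.5 -1.1] 15.0 0.493
.5627,-.3685,.080 units [-0.06 -0.03  0.1 ]
scene door_edge 0.65 [0.503 0.334 0.203]
scene carton_tall 0.94 [0.685 0.072 0.   ]
side door_edge 0.64 [0.496 0.346 0.203]
side carton_square 0.68 [0.441 0.025 0.   ]
side carton_tall 0.72 [0.691 0.086 0.   ]
```

View pics/end.png

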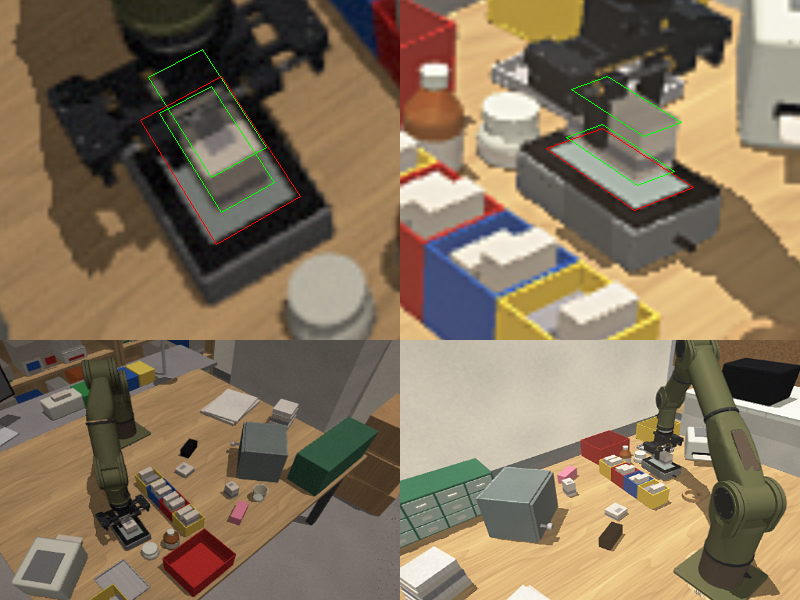

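The overlay shows the held carton over the window, matching the planned outline to a few pixels. The window outline fits in the side view, and the locker is shut. The TCP is about 4 mm high, so I'll trim it.

```bash
python3 -m jog '[{"translation":[-0.04,-0.03,0.08],"twist":0,"claw":0},{"translation":[0,0,0],"twist":0,"claw":0},{"translation":[0,0,0],"twist":0,"claw":0},{"translation":[0,0,0],"twist":0,"claw":0},{"translation":[0,0,0],"twist":0,"claw":0},{"translation":[0,0,0],"twist":0,"claw":0}]' 25
python3 - <<'E'
from h import *
import subprocess
P=[]
for i in range(4):
    s=r.snapshot('wrist'); P.append(r.get_state()['tool_pos'])
print(np.round(P,4)); st=r.get_state(); p=np.array(st['tool_pos']);M=R.from_quat(st['eef_rot']).as_matrix(); print(M.round(3))
im=s['img'][:, :, ::-1]; cv2.imwrite('pics/w4.png',cv2.resize(im,None,fx=1.5,fy=1.5))
E
```

```text
clock: 15.9
tool_pos: [0.5628, -0.3678, 0.0796]
eef_rot: [0.997, -0.072, 0.0, 0.0]
contact_force: [-0.5, 0.2, -0.3]
opening: 0.497
[[ 0.5627 -0.3678  0.0796]
 [ 0.5628 -0.3678  0.0796]
 [ 0.5627 -0.3678  0.0796]
 [ 0.5628 -0.3678  0.0796]]
[[ 0.99  -0.144  0.   ]
 [-0.144 -0.99  -0.   ]
 [ 0.     0.    -1.   ]]
```

View pics/w4.png

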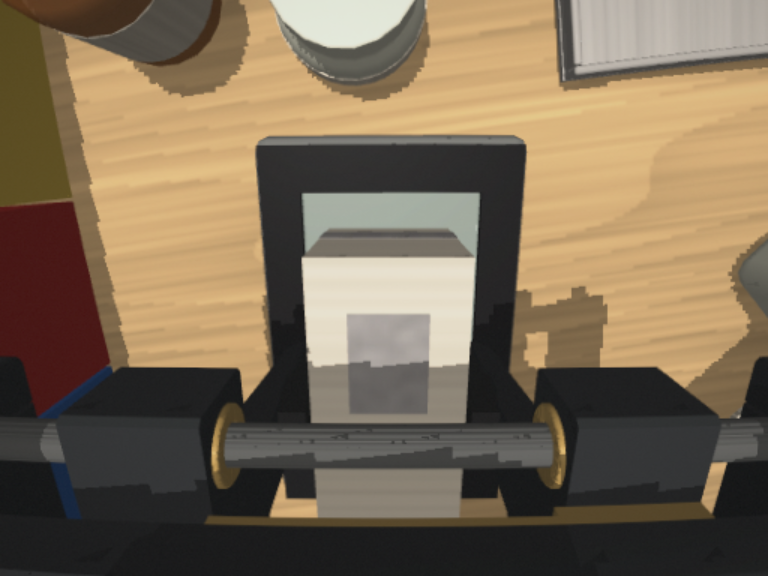

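The wrist view shows the carton square over the window, with the far glass edge at row 193 between cols 303 and 480. One numeric check of the centring, then I'll hand in.

Run:
```python
from h import *
s=r.snapshot('wrist'); st=r.get_state(); p=np.array(st['tool_pos']); M=R.from_quat(st['eef_rot']).as_matrix()
for x,y in[(303,193),(480,193)]: print('glass far corner, tool xy',(M.T@(onz(s,y/1.5,x/1.5,.05)-p))[:2].round(4))
for x,y in[(304,258),(473,258)]: print('carton top front, tool xy',(M.T@(onz(s,y/1.5,x/1.5,p[2]+.037)-p))[:2].round(4))
```

```text
glass far corner, tool xy [ 0.0608 -0.0343]
glass far corner, tool xy [0.0608 0.0356]
carton top front, tool xy [ 0.0487 -0.0222]
carton top front, tool xy [0.0487 0.021 ]
```

```bash
python3 -c "
from plant import r
print(r.finish_job()); s=r.get_state(); print(s['clock'],s['tool_pos'],s['opening'])"
```

```text
the job is handed in; nothing more can be done
None
the job is handed in; nothing more can be done
```

The locker door is pushed shut, and the long white carton was carried over the bins. It is now held over the code reader. I handed the job in at about 16 s on the robot's clock, with no verdict reported.

**Last checks**
- **Door:** the gripper stalled within 1 mm of the predicted shut position while the force rose to about 20 N. With the arm clear, the door edge read (0.488–0.498, 0.347), against (0.490, 0.348) expected when shut.
- **Carton:** it is level and about 1 mm off the window centre. Its yaw is about -8.3° against the window's -8.2°, and its underside is about 14.5 mm above the glass. The jaw opening reads 43.7 mm for the 44 mm carton.
- **Clearances:** the carton crossed the bins with its underside about 0.2 m above the table. I saw no contact force there or at the reader.
- **Other cartons:** I re-measured the square and tall cartons at the end, and they stood where they had been. The other things I checked only by eye in the pictures.

**What disagreed**
- The carton lay mostly along the table's x (yaw 16°), not along y as described. I chose it because it was the only white carton measuring 100 x 44 mm. The black and pink look-alikes were not touched.
- A late scene-camera reading put the door edge about 2 cm away, at (0.503, 0.334), with confidence 0.65. The side camera at the same moment gave (0.496, 0.346), and the picture shows the door shut.

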